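# Line up the pots by height for the record photograph

## Task

Line up the four small pots on the white pads of the grey photo board for their record photograph: one pot upright in the middle of each pad, in order of height, the shortest next to the black-and-white scale bar and the tallest at the other end. They are fragile, so never drop them or tip them over, set them down gently and let go of them; leave the glass jar standing where it is.

Things in the scene. Friction and masses are not known exactly. Their poses are not given: they have to be found in the camera images.
- pot_black: Small squat black pottery jar with a grey-beige band; 46 mm high (the shortest of the four), round about its vertical z axis, widest and straight-sided (48 mm across) from 10 to 30 mm above its foot, rim 40 mm, flat foot 36 mm across; solid, about 90 g, loose. Origin: centre of the underside; z up. At the start it stands on the table somewhere in the near row.
- pot_cream: Small cream pottery jar with a brown band; 62 mm high (the second shortest of the four), round about its vertical z axis, widest and straight-sided (42 mm across) from 12 to 42 mm above its foot, rim 32 mm, flat foot 36 mm across; solid, about 100 g, loose. Origin: centre of the underside; z up. At the start it stands on the table somewhere in the near row.
- pot_green: Small grey-green pottery beaker with a cream band; 78 mm high (the second tallest of the four), round about its vertical z axis, widest and straight-sided (44 mm across) from 12 to 55 mm above its foot, rim 38 mm, flat foot 36 mm across; solid, about 130 g, loose. Origin: centre of the underside; z up. At the start it stands on the table somewhere in the near row.
- pot_red: Small brick-red pottery bottle with a dark band; 94 mm high (the tallest of the four), round about its vertical z axis, widest and straight-sided (40 mm across) from 12 to 66 mm above its foot, rim 28 mm, flat foot 36 mm across; solid, about 140 g, loose. Origin: centre of the underside; z up. At the start it stands on the table somewhere in the near row.
- pad_a: The pad at the row's right-hand end as the robot sees it. White round pad 60 mm across, 3 mm thick, one of four fixed 85 mm apart in a straight row on a flat grey board (120 by 420 mm, 5 mm thick) on the table. Origin: centre of its underside, 5 mm above the table; its top face is 3 mm above the origin. Its y axis runs along the row from pad_a to pad_d; z up.
- pad_b: The pad next to pad_a. White round pad 60 mm across, 3 mm thick, one of four fixed 85 mm apart in a straight row on a flat grey board (120 by 420 mm, 5 mm thick) on the table. Origin: centre of its underside, 5 mm above the table; its top face is 3 mm above the origin. Its y axis runs along the row from pad_a to pad_d; z up.
- pad_c: The pad between pad_b and pad_d. White round pad 60 mm across, 3 mm thick, one of four fixed 85 mm apart in a straight row on a flat grey board (120 by 420 mm, 5 mm thick) on the table. Origin: centre of its underside, 5 mm above the table; its top face is 3 mm above the origin. Its y axis runs along the row from pad_a to pad_d; z up.
- pad_d: The pad at the row's left-hand end as the robot sees it. White round pad 60 mm across, 3 mm thick, one of four fixed 85 mm apart in a straight row on a flat grey board (120 by 420 mm, 5 mm thick) on the table. Origin: centre of its underside, 5 mm above the table; its top face is 3 mm above the origin. Its y axis runs along the row from pad_a to pad_d; z up.
- scale_bar: Flat black-and-white striped photographic scale, 100 by 22 by 3 mm, fixed across the grey board at one end of the row of pads, its centre 60 mm beyond the centre of the last pad there; either end by chance. (At the other end lies a colour chart of small coloured squares.) Origin: centre of its underside; x along its length, y along the row.
- glass_jar: Round clear glass specimen jar with a yellow lid, 52 mm high, 50 mm across, about 120 g, loose, in the near row. Origin: centre of the underside. The near row, between robot and board, holds the pots, this jar, a black loupe and a white eraser (both under 35 mm high), at least 85 mm apart centre to centre.
Things that resemble listed ones, but are neither listed nor needed, are in the scene too. Leave any yellow look-alike of the pot_red alone.

How it is judged:
By the outcome, as a careful person would: the job done as asked, in the order asked, and still so for the second after the job is handed in, with the robot touching nothing.
It also fails if it takes over 120 s, if anything falls off the work surface, if the arm or the gripper's body presses on something with over 40 N, if the wrist force passes 120 N, or if a joint passes its speed limit or range.

## Robot

A 6-joint arm with a two-finger parallel gripper is mounted at the origin on the work surface. World frame = base frame: x ahead of the robot, y to its left, z up, the work surface at z = 0. Lengths are in m, angles in rad, forces in N, time in s.
With the tool pointing down it reaches from about 0.375 to 0.9 m from the base axis. Payload 3.1 kg.
Tool frame: the origin (TCP) lies at the very end of the fingers, on their centre line; the grasp point (between the pads) lies 19 mm behind it; z points along the fingers, y is the line along which they close (so a half turn about z gives the same grasp; the last joint's range is limited). The gripper opens to 85 mm and grips with 20 to 120 N. Pads are 22 mm wide; open, the fingers measure 114 mm over their backs; the gripper's body (76 mm by 85 mm) begins 54 mm behind the grasp point. The pads swing forward as they close: fully open they stand 13 mm farther back than shut.
Start: joints at [-1.454, 0.527, 1.433, -0, 1.181, -0.178], TCP at [0.182, -0.598, 0.231] pointing down, gripper open.
Joint ranges: [-3.08, 3.08], [-0.75, 2.2], [0.22, 2.44], [-1.43, 4.57], [0, 2.65], [-2.85, 2.85]. Speed limits (rad/s): [2.79, 2.79, 3.14, 3.14, 3.14, 3.14].

## Interface

Orientations are given as a rotation vector (axis times angle).
In Python, from workcell import ctrl gives the robot as it stands.
- The arm moves only by the tool drive_tool, never from a script. Its argument "deltas" is a list of rows, each a list of 7 numbers: the turn, a rotation vector about the world's x, y, z in units of 0.08 rad (1.0 is 0.08 rad), then the shift along the world's x, y, z in units of 0.04 m (1.0 is 0.04 m), then the closure, from 0 (fully open) to 1 (shut). In form: [[wx, wy, wz, tx, ty, tz, gripper], ...]. A call has 1 to 12 rows; each row shifts and turns the commanded pose from where the row before left it; what a row does not reach is not made up. A row lasts 1/8 s, in which the tool goes at most 62.5 mm and 10.7 degrees, less where a joint would pass 70% of its speed; a pose out of reach is approached as far as the arm can. A call with a number of a shift or a turn outside -1 to 1 is refused whole. A call with a gripper value outside its range is refused whole. The fingers move at their own pace and stop on an object; "squeeze" is the grip in N (left out, the last holds). Time passes only in rows, so rows that do not move let the fingers close. It gives the time, the measured TCP pose, the force, the opening and the grip force at its end, in the units of the state.
- ctrl.get_obs(): the state, without advancing time (a new reading comes with each control period).
- ctrl.get_image(name): name is "scene" or "top"; returns a dict with "image" (384x512x3 uint8, red, green, blue), "intrinsics" (3x3 intrinsics, pixels), "distortion" ([k1, k2, p1, p2, k3] as OpenCV has them; the pictures are not rectified), "R" (3x3) and "t" (3): a world point X has camera coordinates R X + t. Camera axes: x right, y down, z forward; pixel columns grow to the right and rows downward; lengths in m; the calibration is good to about 2 mm. A picture is of the moment at which its call begins. There is no depth.
- ctrl.finish_job(): hands the job in; it is judged then, once.
The state is a dict: "clock": time; "joints": joint angles; "dq": joint speeds; "effort": joint torques, N m; "tool_pos": TCP position; "orientation": TCP orientation; "force": force on the tool from outside, world axes, zero at the start; "ft_torque": the same for the moment, N m; "opening": opening from 0.0 (shut) to 1.0 (fully open); "grasp_force": force on a finger pad.
Only numpy, scipy, OpenCV 4.12 (cv2) and the standard library are available. Lean on these libraries where they do the work, as an engineer would, in place of code of your own. Each camera call takes 0.05 s, during which the arm holds its last target. There are 200 camera calls.

## Working session

There is one attempt and no reset: what is moved stays moved. The work goes in short steps, Python scripts to look and compute and a tool call to move; the robot and the scene stay as the last step left them, time stands still between calls to the robot, and variables do not carry over. Pictures are saved under pics/ and viewed, at most 14 in all, crops included, and the job is handed in when it is done.

Besides the shell and the picture viewer there is one more tool, called after "Call:" in YAML: its name, and indented under it one key for each argument. drive_tool: Moves the arm, as the interface text tells. Shifts and turns lie within -1 to 1; 1 stands for 0.04 m of shift or 0.08 rad of turn. Its arguments: {"type":"object","properties":{"deltas":{"type":"array","items":{"type":"array","items":{"type":"number"}}},"squeeze":{"type":"number"}},"required":["deltas"]}

```bash
mkdir -p pics
cat > h.py <<'E'
import numpy as np, cv2
from workcell import ctrl
def ray(im,uv):
    n=cv2.undistortPoints(np.array([[uv]],float),np.array(im["intrinsics"]),np.array(im["distortion"]))[0,0]
    R=np.array(im["R"]);t=np.array(im["t"])
    return -R.T@t, R.T@np.array([n[0],n[1],1.])
def plane(im,uv,z):
    c,d=ray(im,uv); return c+d*(z-c[2])/d[2]
def proj(im,X):
    R=np.array(im["R"]);t=np.array(im["t"])
    return cv2.projectPoints(np.array([X],float),cv2.Rodrigues(R)[0],t,np.array(im["intrinsics"]),np.array(im["distortion"]))[0][0,0]
def tri(i1,u1,i2,u2):
    a,d=ray(i1,u1);b,e=ray(i2,u2);d/=np.linalg.norm(d);e/=np.linalg.norm(e)
    s=np.linalg.lstsq(np.c_[d,-e],b-a,rcond=None)[0]
    p,q=a+s[0]*d,b+s[1]*e
    return (p+q)/2,np.linalg.norm(p-q)
E
python3 - <<'E'
from h import *
import pickle
d={}
for n in("scene","top"):
    im=ctrl.get_image(n);d[n]=im;cv2.imwrite(f"pics/{n}0.png",cv2.resize(im["image"][...,::-1],(768,576)))
    c,_=ray(im,(256,192));print(n,c,plane(im,(256,192),0))
pickle.dump(d,open("i0.pkl","wb"))
o=ctrl.get_obs();print(o)
E
```

```text
scene [1.32168708 0.22428954 0.83019557] [ 5.03733724e-01 -4.04538742e-02 -1.11022302e-16]
top [ 0.39484612 -0.03486345  1.22488163] [ 0.53438204 -0.00462779  0.        ]
{'clock': 0.1, 'joints': array([-1.45348116e+00,  5.28380243e-01,  1.43380105e+00, -9.41159236e-06,
        1.18140682e+00, -1.78494398e-01]), 'dq': array([-3.39741477e-04, -9.16333496e-05, -2.95965206e-03,  9.04861364e-04,
        3.26204364e-04,  1.15783561e-03]), 'effort': array([ 1.31572415e-04, -4.43302238e+01, -1.78585714e+01, -2.89608342e-04,
        3.93865543e-03, -6.54473649e-07]), 'tool_pos': array([ 0.182147  , -0.59717919,  0.2304186 ]), 'orientation': array([-3.10531894e+00, -4.62675904e-01, -8.21497371e-05]), 'force': array([-0.40859478, -0.36809511,  0.08011284]), 'ft_torque': array([-0.00444991, -0.00103823, -0.01827465]), 'grasp_force': 0.0, 'opening': 1.0014369682650863}
```

View pics/scene0.png

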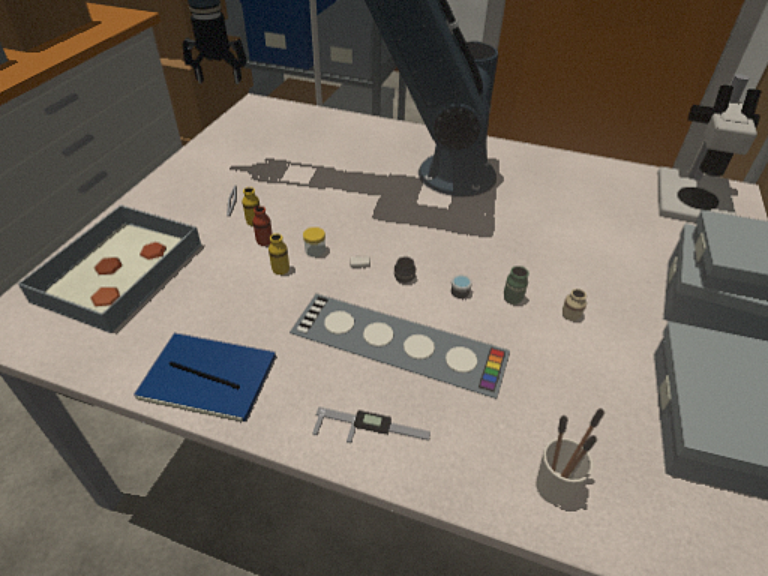

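View pics/top0.png

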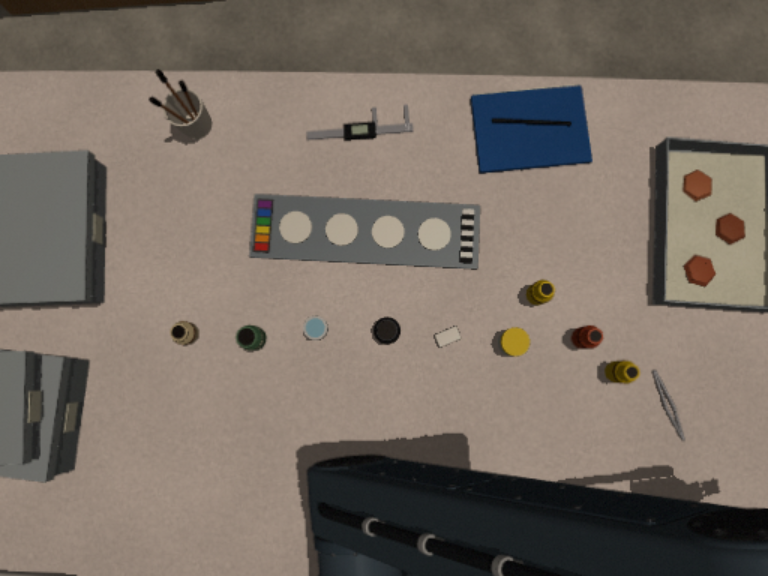

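Run:
```python
import pickle,cv2,numpy as np
d=pickle.load(open("i0.pkl","rb"))
P={"top":[(182,333),(251,338),(387,331),(587,337)],"scene":[(574,305),(516,285),(405,270),(262,226)]}
rows=[]
for n in P:
    r=[]
    for u,v in P[n]:
        u,v=int(u/1.5),int(v/1.5); print(n,u-14,v-18)
        c=d[n]["image"][v-18:v+18,u-14:u+14,::-1]
        c=cv2.resize(c,None,fx=7,fy=7,interpolation=cv2.INTER_NEAREST)
        c=np.clip(c*1.6,0,255).astype(np.uint8)
        for k in range(0,28,5):cv2.line(c,(k*7,0),(k*7,6),(0,0,255),1)
        for k in range(0,36,5):cv2.line(c,(0,k*7),(6,k*7),(0,0,255),1)
        r.append(c)
    rows.append(np.hstack(r))
cv2.imwrite("pics/z.png",np.vstack(rows))
```

```text
top 107 204
top 153 207
top 244 202
top 377 206
scene 368 185
scene 330 172
scene 256 162
scene 160 132
```

View pics/z.png

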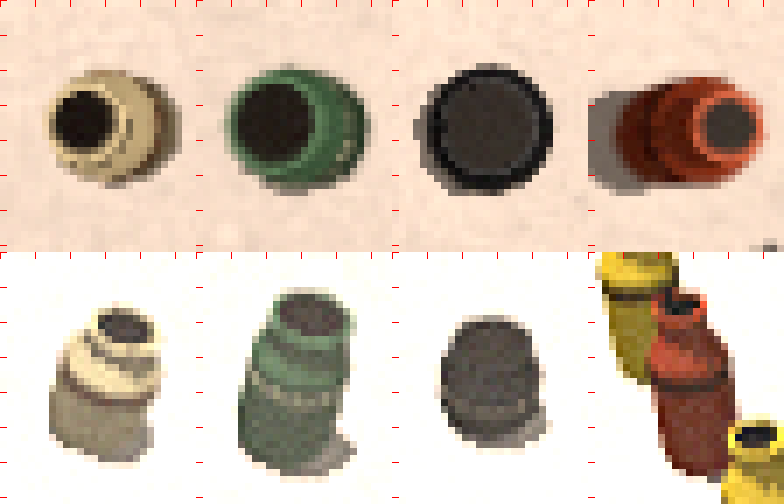

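Run:
```python
from h import *
import pickle
d=pickle.load(open("i0.pkl","rb"));T,S=d["top"],d["scene"]
M={"cream":((118.4,220.5),(385.5,194.9),.062),"green":((163.4,223.6),(346.1,180.2),.078),"black":((257.4,219.6),(269.4,172.8),.046),"red":((396.8,223.4),(173.5,138.6),.094)}
for k,(a,b,h) in M.items():
    p,e=tri(T,a,S,b);print(k,p.round(4),"gap",round(e,4),"top@h",plane(T,a,h).round(4)[:2],"scene@h",plane(S,b,h).round(4)[:2])
c=lambda im,lo:cv2.connectedComponentsWithStats(((im.min(2)>lo)&(im.max(2).astype(int)-im.min(2)<50)).astype(np.uint8))
def pads(im,box,nm):
    x0,y0,x1,y1=box;g=im["image"][y0:y1,x0:x1]
    n,l,s,ce=c(g,130)
    out=[(ce[i]+[x0,y0]) for i in range(1,n) if 150<s[i,4]<900]
    print(nm,[s[i,4] for i in range(1,n)]);return sorted(out,key=lambda p:p[0])
tp=pads(T,(178,136,308,172),"top")
# scene: search around board polygon
m=np.zeros(S["image"].shape[:2],np.uint8)
cv2.fillPoly(m,[np.array([(320,300),(505,355),(492,388),(297,331)])*2//3],1)
S2=dict(S);S2["image"]=S["image"]*m[...,None]
sp=pads(S2,(190,190,345,265),"scene")
for a in tp: print("top",a,plane(T,a,.008).round(4))
for a in sp: print("scn",a,plane(S,a,.008).round(4))
for a,b in zip(tp[::-1],sp): print(tri(T,a,S,b))
# neighbours
for nm,uv,z in(("jar",(515/1.5,341/1.5),.052),("yel1",(543/1.5,291/1.5),.094),("yel2",(631/1.5,372/1.5),.094),("loupe",(315/1.5,328/1.5),.03),("eraser",(447/1.5,336/1.5),.01)):print(nm,plane(T,uv,z).round(3))
```

```text
cream [0.4445 0.3494 0.065 ] gap 0.0014 top@h [0.4447 0.3496] scene@h [0.4407 0.3506]
green [0.4389 0.2273 0.0814] gap 0.001 top@h [0.4391 0.2275] scene@h [0.4347 0.2277]
black [ 0.4565 -0.0117  0.0532] gap 0.0007 top@h [ 0.4567 -0.0112] scene@h [ 0.4485 -0.0142]
red [ 0.4514 -0.3586  0.0979] gap 0.0039 top@h [ 0.4524 -0.3616] scene@h [ 0.4467 -0.3596]
top [np.int32(339), np.int32(341), np.int32(346), np.int32(349), np.int32(3)]
scene [np.int32(11), np.int32(11), np.int32(235), np.int32(13), np.int32(15), np.int32(245), np.int32(15), np.int32(260), np.int32(280)]
top [196.36873156 150.8879056 ] [0.6436 0.1621 0.008 ]
top [227.26099707 152.51319648] [0.6408 0.0768 0.008 ]
top [258.16184971 153.98843931] [ 0.6385 -0.0081  0.008 ]
top [289.15759312 155.50716332] [ 0.6361 -0.0931  0.008 ]
scn [225.55319149 214.10638298] [ 0.6351 -0.0931  0.008 ]
scn [251.72653061 222.10612245] [ 0.6379 -0.0077  0.008 ]
scn [278.83846154 230.36153846] [0.6407 0.0773 0.008 ]
scn [307.075      238.93214286] [0.6433 0.1622 0.008 ]
(array([ 0.63583429, -0.09289542,  0.00887577]), np.float64(0.00036100945657170305))
(array([ 0.63829866, -0.00785102,  0.00836311]), np.float64(0.0005919495405608769))
(array([0.64073504, 0.07704179, 0.0080056 ]), np.float64(0.0004605282886668037))
(array([0.64355229, 0.16214298, 0.00825573]), np.float64(0.00010975277324314432))
jar [ 0.441 -0.234  0.052]
yel1 [ 0.525 -0.274  0.094]
yel2 [ 0.392 -0.421  0.094]
loupe [0.457 0.115 0.03 ]
eraser [ 0.449 -0.12   0.01 ]
```

Call:
drive_tool:
  deltas:
    - [0, 0, 1, 0.42, 0.37, 0, 0]
    - [0, 0, 1, 0.42, 0.37, 0, 0]
    - [0, 0, 1, 0.42, 0.37, 0, 0]
    - [0, 0, 1, 0.42, 0.37, 0, 0]
    - [0, 0, 1, 0.42, 0.37, 0, 0]
    - [0, 0, 1, 0.42, 0.37, 0, 0]
    - [0, 0, 1, 0.42, 0.37, 0, 0]
    - [0, 0, 1, 0.42, 0.37, 0, 0]
  squeeze: 35

```text
clock: 1.1
tool_pos: [0.317, -0.4786, 0.2308]
orientation: [-2.801, -1.42, -0.0]
force: [0.7, 0.1, -0.5]
opening: 1.002
grasp_force: 0.0
```

Call:
drive_tool:
  deltas:
    - [0, 0, 1, 0.42, 0.37, 0, 0]
    - [0, 0, 1, 0.42, 0.37, 0, 0]
    - [0, 0, 1, 0.42, 0.37, 0, 0]
    - [0, 0, 1, 0.42, 0.37, 0, 0]
    - [0, 0, 1, 0.42, 0.37, 0, 0]
    - [0, 0, 1, 0.42, 0.37, 0, 0]
    - [0, 0, 1, 0.42, 0.37, 0, 0]
    - [0, 0, 0.93, 0.42, 0.37, 0, 0]
    - [0, 0, 0, 0, 0, 0, 0]
    - [0, 0, 0, 0, 0, 0, 0]

```text
clock: 2.35
tool_pos: [0.4505, -0.3612, 0.2311]
orientation: [-2.223, -2.219, 0.001]
force: [-0.8, -0.8, -0.8]
opening: 1.001
grasp_force: 0.0
```

Call:
drive_tool:
  deltas:
    - [0, 0, 0, 0.04, 0.02, -0.5, 0]
    - [0, 0, 0, 0, 0, -0.5, 0]
    - [0, 0, 0, 0, 0, -0.5, 0]
    - [0, 0, 0, 0, 0, -0.5, 0]
    - [0, 0, 0, 0, 0, -0.5, 0]
    - [0, 0, 0, 0, 0, -0.5, 0]
    - [0, 0, 0, 0, 0, -0.3, 0]
    - [0, 0, 0, 0, 0, 0, 0]

```text
clock: 3.35
tool_pos: [0.4518, -0.3603, 0.0985]
orientation: [-2.222, -2.218, -0.0]
force: [-0.3, 0.1, 1.4]
opening: 1.0
grasp_force: 0.0
```

```bash
cat > look.py <<'E'
from h import *
import sys
# look.py out x y z half : crops of both views around a world point
o,x,y,z,hw=sys.argv[1],*map(float,sys.argv[2:5]),int(sys.argv[5])
r=[]
for n in("scene","top"):
    im=ctrl.get_image(n);u,v=proj(im,(x,y,z)).astype(int);print(n,u-hw,v-hw)
    g=cv2.copyMakeBorder(im["image"],hw,hw,hw,hw,cv2.BORDER_CONSTANT)[v:v+2*hw,u:u+2*hw,::-1]
    r.append(cv2.resize(g,(400,400),interpolation=cv2.INTER_NEAREST))
cv2.imwrite("pics/"+o,np.clip(np.hstack(r)*1.5,0,255).astype(np.uint8))
E
python3 look.py r1.png .452 -.3605 .07 45
```

```text
scene 128 100
top 348 178
```

View pics/r1.png

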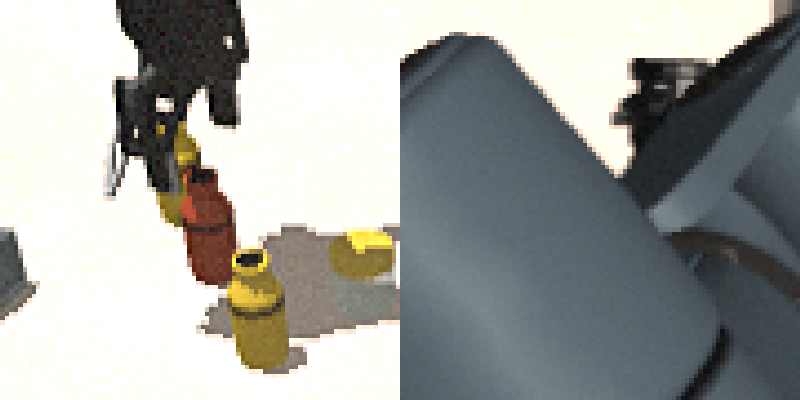

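Call:
drive_tool:
  deltas:
    - [0, 0, 0, 0, 0.02, -0.4, 0]
    - [0, 0, 0, 0, 0, -0.4, 0]
    - [0, 0, 0, 0, 0, -0.4, 0]
    - [0, 0, 0, 0, 0, -0.4, 0]
    - [0, 0, 0, 0, 0, 0, 0.2]
    - [0, 0, 0, 0, 0, 0, 0.35]
    - [0, 0, 0, 0, 0, 0, 0.5]
    - [0, 0, 0, 0, 0, 0, 0.7]
    - [0, 0, 0, 0, 0, 0, 1]
    - [0, 0, 0, 0, 0, 0, 1]
    - [0, 0, 0, 0, 0, 0, 1]
    - [0, 0, 0, 0, 0, 0, 1]

```text
clock: 4.95
tool_pos: [0.4527, -0.3598, 0.036]
orientation: [2.221, 2.22, -0.0]
force: [-1.9, 0.5, 5.9]
opening: 0.456
grasp_force: 36.1
```

Call:
drive_tool:
  deltas:
    - [0, 0, 0, 0, 0, 0.2, 1]
    - [0, 0, 0, 0, 0, 0.5, 1]
    - [0, 0, 0, 0, 0, 0.7, 1]
    - [0, 0, 0, 0, 0, 0.7, 1]
    - [0, 0, 0, 0, 0, 0.7, 1]
    - [0, 0, 0, 0, 0, 0.5, 1]
    - [0, 0, 0, 0.1, 0.3, 0.2, 1]
    - [0, 0, 0, 0.2, 0.5, 0, 1]
    - [0, 0, 0, 0.3, 0.8, 0, 1]
    - [0, 0, 0, 0.3, 0.8, 0, 1]
    - [0, 0, 0, 0.3, 0.8, 0, 1]
    - [0, 0, 0, 0.3, 0.8, 0, 1]

```text
clock: 6.45
tool_pos: [0.5121, -0.196, 0.1739]
orientation: [-2.219, -2.219, 0.0]
force: [-0.3, 0.3, -1.7]
opening: 0.46
grasp_force: 35.5
```

Call:
drive_tool:
  deltas:
    - [0, 0, 0, 0.3, 0.8, 0, 1]
    - [0, 0, 0, 0.3, 0.8, 0, 1]
    - [0, 0, 0, 0.3, 0.8, 0, 1]
    - [0, 0, 0, 0.3, 0.8, 0, 1]
    - [0, 0, 0, 0.3, 0.8, 0, 1]
    - [0, 0, 0, 0.3, 0.8, 0, 1]
    - [0, 0, 0, 0.3, 0.8, 0, 1]
    - [0, 0, 0, 0.3, 0.8, 0, 1]
    - [0, 0, 0, 0.3, 0.8, 0, 1]
    - [0, 0, 0, 0.3, 0.8, 0, 1]
    - [0, 0, 0, 0.2, 0.7, 0, 1]
    - [0, 0, 0, 0.1, 0.3, 0, 1]

```text
clock: 7.95
tool_pos: [0.6429, 0.1636, 0.1735]
orientation: [-2.217, -2.222, 0.004]
force: [-0.5, 0.1, -1.8]
opening: 0.454
grasp_force: 35.6
```

Call:
drive_tool:
  deltas:
    - [0, 0, 0, 0, 0, 0, 1]
    - [0, 0, 0, 0, 0, 0, 1]

```text
clock: 8.2
tool_pos: [0.6439, 0.1598, 0.1748]
orientation: [-2.222, -2.22, 0.003]
force: [-0.3, -0.0, -1.8]
opening: 0.455
grasp_force: 35.6
```

```bash
python3 look.py r2.png .643 .162 .12 65
```

```text
scene 246 147
top 124 77
```

View pics/r2.png

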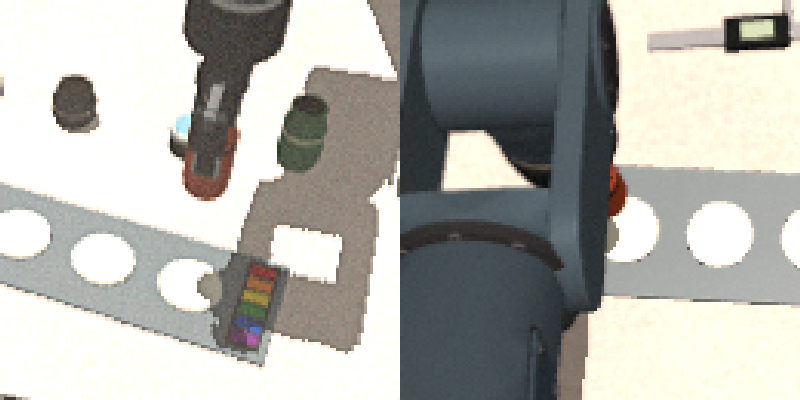

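Call:
drive_tool:
  deltas:
    - [0, 0, 0, 0, 0.05, -0.3, 1]
    - [0, 0, 0, 0, 0, -0.5, 1]
    - [0, 0, 0, 0, 0, -0.5, 1]
    - [0, 0, 0, 0, 0, -0.5, 1]
    - [0, 0, 0, 0, 0, -0.5, 1]
    - [0, 0, 0, 0, 0, -0.4, 1]
    - [0, 0, 0, 0, 0, -0.2, 1]
    - [0, 0, 0, 0, 0, -0.1, 1]
    - [0, 0, 0, 0, 0, -0.1, 1]
    - [0, 0, 0, 0, 0, 0, 1]
    - [0, 0, 0, 0, 0, 0, 1]

```text
clock: 9.68
tool_pos: [0.645, 0.1626, 0.0518]
orientation: [2.222, 2.22, 0.001]
force: [-0.0, 0.1, -1.7]
opening: 0.453
grasp_force: 35.6
```

Call:
drive_tool:
  deltas:
    - [0, 0, 0, -0.03, 0, -0.08, 1]
    - [0, 0, 0, 0, 0, -0.06, 1]
    - [0, 0, 0, 0, 0, -0.03, 1]
    - [0, 0, 0, 0, 0, 0, 1]
    - [0, 0, 0, 0, 0, 0, 1]

```text
clock: 10.3
tool_pos: [0.6435, 0.1626, 0.0445]
orientation: [2.222, 2.221, 0.0]
force: [-0.2, 0.3, -1.4]
opening: 0.454
grasp_force: 35.6
```

Call:
drive_tool:
  deltas:
    - [0, 0, 0, 0, 0, -0.02, 1]
    - [0, 0, 0, 0, 0, -0.02, 1]
    - [0, 0, 0, 0, 0, 0, 1]

```text
clock: 10.68
tool_pos: [0.6436, 0.1626, 0.0441]
orientation: [2.222, 2.221, 0.001]
force: [-2.2, -0.6, 5.0]
opening: 0.454
grasp_force: 36.2
```

Call:
drive_tool:
  deltas:
    - [0, 0, 0, 0, 0, 0, 0.5]
    - [0, 0, 0, 0, 0, 0, 0.4]
    - [0, 0, 0, 0, 0, 0, 0.2]
    - [0, 0, 0, 0, 0, 0, 0]
    - [0, 0, 0, 0, 0, 0, 0]
    - [0, 0, 0, 0, 0, 0.2, 0]
    - [0, 0, 0, 0, 0, 0.5, 0]
    - [0, 0, 0, 0, 0, 0.7, 0]
    - [0, 0, 0, 0, 0, 0.8, 0]
    - [0, 0, 0, 0, 0, 0.8, 0]

```text
clock: 11.92
tool_pos: [0.6438, 0.1626, 0.1657]
orientation: [2.221, 2.22, 0.002]
force: [-0.1, 0.9, -0.7]
opening: 1.0
grasp_force: 0.0
```

Call:
drive_tool:
  deltas:
    - [0, 0, 0, -0.3, 0.1, 0, 0]
    - [0, 0, 0, -0.6, 0.2, 0, 0]
    - [0, 0, 0, -0.8, 0.2, 0, 0]
    - [0, 0, 0, -0.8, 0.3, 0, 0]
    - [0, 0, 0, -0.8, 0.3, 0, 0]
    - [0, 0, 0, -0.8, 0.2, 0, 0]
    - [0, 0, 0, -0.7, 0.2, 0, 0]
    - [0, 0, 0, -0.3, 0.12, 0, 0]
    - [0, 0, 0, 0, 0, 0, 0]
    - [0, 0, 0, 0, 0, 0, 0]

```text
clock: 13.18
tool_pos: [0.4408, 0.2274, 0.1631]
orientation: [2.222, 2.22, 0.002]
force: [-0.5, 1.1, -0.1]
opening: 1.001
grasp_force: 0.0
```

```bash
python3 look.py r3.png .55 .16 .05 75
```

```text
scene 240 131
top 118 107
```

View pics/r3.png

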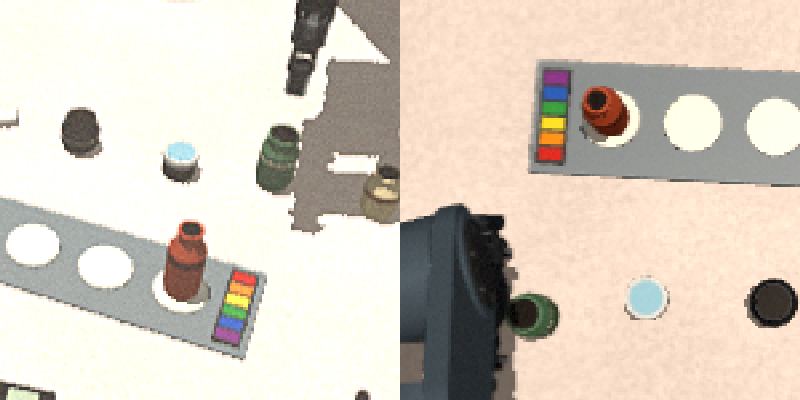

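Run:
```python
from h import *
import pickle
d=pickle.load(open("i0.pkl","rb"));T,S=d["top"],d["scene"]
a=(118+198*.375-.5,107+98*.375-.5);b=(240+190*.375-.5,131+229*.375-.5)
print(plane(T,a,.102),plane(S,b,.102))
```

```text
[0.64395923 0.15955989 0.102     ] [0.64215956 0.1608195  0.102     ]
```

Call:
drive_tool:
  deltas:
    - [0, 0, 0, -0.04, 0, -0.3, 0]
    - [0, 0, 0, 0, 0, -0.5, 0]
    - [0, 0, 0, 0, 0, -0.5, 0]
    - [0, 0, 0, 0, 0, -0.5, 0]
    - [0, 0, 0, 0, 0, -0.5, 0]
    - [0, 0, 0, 0, 0, -0.5, 0]
    - [0, 0, 0, 0, 0, -0.5, 0]
    - [0, 0, 0, 0, 0, -0.25, 0]
    - [0, 0, 0, 0, 0, 0, 0]

```text
clock: 14.4
tool_pos: [0.4374, 0.2271, 0.02]
orientation: [-2.222, -2.22, 0.003]
force: [0.1, 0.6, 0.1]
opening: 1.005
grasp_force: 0.0
```

Call:
drive_tool:
  deltas:
    - [0, 0, 0, 0, 0, 0, 0.2]
    - [0, 0, 0, 0, 0, 0, 0.35]
    - [0, 0, 0, 0, 0, 0, 0.5]
    - [0, 0, 0, 0, 0, 0, 0.7]
    - [0, 0, 0, 0, 0, 0, 1]
    - [0, 0, 0, 0, 0, 0, 1]
    - [0, 0, 0, 0, 0, 0, 1]
    - [0, 0, 0, 0, 0, 0, 1]

```text
clock: 15.4
tool_pos: [0.4381, 0.2275, 0.0217]
orientation: [2.222, 2.22, 0.002]
force: [-1.2, 0.0, 6.1]
opening: 0.507
grasp_force: 35.1
```

Call:
drive_tool:
  deltas:
    - [0, 0, 0, 0, 0, 0.2, 1]
    - [0, 0, 0, 0, 0, 0.5, 1]
    - [0, 0, 0, 0, 0, 0.8, 1]
    - [0, 0, 0, 0, 0, 0.8, 1]
    - [0, 0, 0, 0, 0, 0.6, 1]
    - [0, 0, 0, 0.2, -0.2, 0.1, 1]
    - [0, 0, 0, 0.4, -0.4, 0, 1]
    - [0, 0, 0, 0.6, -0.6, 0, 1]
    - [0, 0, 0, 0.7, -0.6, 0, 1]
    - [0, 0, 0, 0.7, -0.6, 0, 1]
    - [0, 0, 0, 0.7, -0.5, 0, 1]
    - [0, 0, 0, 0.7, -0.4, 0, 1]

```text
clock: 16.9
tool_pos: [0.5983, 0.0935, 0.1394]
orientation: [-2.222, -2.218, 0.003]
force: [-0.5, -0.1, -0.4]
opening: 0.503
grasp_force: 35.9
```

Call:
drive_tool:
  deltas:
    - [0, 0, 0, 0.6, -0.26, 0, 1]
    - [0, 0, 0, 0.3, -0.2, 0, 1]
    - [0, 0, 0, 0.15, 0, -0.2, 1]
    - [0, 0, 0, 0, 0, -0.5, 1]
    - [0, 0, 0, 0, 0, -0.5, 1]
    - [0, 0, 0, 0, 0, -0.5, 1]
    - [0, 0, 0, 0, 0, -0.5, 1]
    - [0, 0, 0, 0, 0, -0.2, 1]
    - [0, 0, 0, 0, 0, -0.1, 1]
    - [0, 0, 0, 0, 0, 0, 1]
    - [0, 0, 0, 0, 0, 0, 1]

```text
clock: 18.27
tool_pos: [0.6404, 0.0769, 0.0417]
orientation: [2.221, 2.22, 0.002]
force: [-0.4, 0.3, -1.9]
opening: 0.501
grasp_force: 35.9
```

Call:
drive_tool:
  deltas:
    - [0, 0, 0, 0, 0, -0.1, 1]
    - [0, 0, 0, 0, 0, -0.1, 1]
    - [0, 0, 0, 0, 0, -0.05, 1]
    - [0, 0, 0, 0, 0, -0.03, 1]
    - [0, 0, 0, 0, 0, 0, 1]
    - [0, 0, 0, 0, 0, 0, 1]

```text
clock: 19.02
tool_pos: [0.6397, 0.077, 0.0298]
orientation: [-2.222, -2.221, 0.0]
force: [-0.9, -0.4, 0.2]
opening: 0.509
grasp_force: 36.0
```

Call:
drive_tool:
  deltas:
    - [0, 0, 0, 0.02, 0, -0.02, 1]
    - [0, 0, 0, 0, 0, 0, 1]
    - [0, 0, 0, 0, 0, 0, 1]

```text
clock: 19.4
tool_pos: [0.6397, 0.077, 0.0298]
orientation: [-2.221, -2.22, 0.002]
force: [-2.7, -1.5, 5.4]
opening: 0.503
grasp_force: 36.6
```

Call:
drive_tool:
  deltas:
    - [0, 0, 0, 0, 0, 0, 0.45]
    - [0, 0, 0, 0, 0, 0, 0.35]
    - [0, 0, 0, 0, 0, 0, 0.2]
    - [0, 0, 0, 0, 0, 0, 0]
    - [0, 0, 0, 0, 0, 0, 0]
    - [0, 0, 0, 0, 0, 0.2, 0]
    - [0, 0, 0, 0, 0, 0.6, 0]
    - [0, 0, 0, 0, 0, 0.8, 0]
    - [0, 0, 0, 0, 0, 0.8, 0]
    - [0, 0, 0, -0.3, 0, 0.6, 0]
    - [0, 0, 0, -0.6, 0.3, 0, 0]
    - [0, 0, 0, -0.6, 0.6, 0, 0]

```text
clock: 20.9
tool_pos: [0.5806, 0.1126, 0.1502]
orientation: [2.223, 2.218, 0.002]
force: [-0.9, -0.1, 0.1]
opening: 1.002
grasp_force: 0.0
```

Call:
drive_tool:
  deltas:
    - [0, 0, 0, -0.6, 0.8, 0, 0]
    - [0, 0, 0, -0.6, 0.8, 0, 0]
    - [0, 0, 0, -0.6, 0.8, 0, 0]
    - [0, 0, 0, -0.6, 0.8, 0, 0]
    - [0, 0, 0, -0.4, 0.8, 0, 0]
    - [0, 0, 0, -0.3, 0.8, 0, 0]
    - [0, 0, 0, -0.2, 0.7, 0, 0]
    - [0, 0, 0, -0.08, 0.4, 0, 0]
    - [0, 0, 0, 0, 0, 0, 0]
    - [0, 0, 0, 0, 0, 0, 0]

```text
clock: 22.15
tool_pos: [0.4457, 0.3482, 0.1489]
orientation: [2.222, 2.22, -0.001]
force: [-0.0, 0.5, 0.3]
opening: 0.997
grasp_force: 0.0
```

Call:
drive_tool:
  deltas:
    - [0, 0, 0, -0.02, 0.03, -0.3, 0]
    - [0, 0, 0, 0, 0, -0.5, 0]
    - [0, 0, 0, 0, 0, -0.5, 0]
    - [0, 0, 0, 0, 0, -0.5, 0]
    - [0, 0, 0, 0, 0, -0.5, 0]
    - [0, 0, 0, 0, 0, -0.5, 0]
    - [0, 0, 0, 0, 0, -0.5, 0]
    - [0, 0, 0, 0, 0, -0.15, 0]
    - [0, 0, 0, 0, 0, 0, 0]

```text
clock: 23.28
tool_pos: [0.4445, 0.3496, 0.0104]
orientation: [-2.223, -2.22, 0.002]
force: [-0.2, 0.3, -0.5]
opening: 1.0
grasp_force: 0.0
```

Call:
drive_tool:
  deltas:
    - [0, 0, 0, 0, 0, 0, 0.2]
    - [0, 0, 0, 0, 0, 0, 0.35]
    - [0, 0, 0, 0, 0, 0, 0.5]
    - [0, 0, 0, 0, 0, 0, 0.7]
    - [0, 0, 0, 0, 0, 0, 1]
    - [0, 0, 0, 0, 0, 0, 1]
    - [0, 0, 0, 0, 0, 0, 1]
    - [0, 0, 0, 0, 0, 0, 1]

```text
clock: 24.28
tool_pos: [0.4447, 0.3503, 0.0117]
orientation: [2.222, 2.221, 0.001]
force: [-1.9, -1.2, 6.2]
opening: 0.483
grasp_force: 35.3
```

Call:
drive_tool:
  deltas:
    - [0, 0, 0, 0, 0, 0.2, 1]
    - [0, 0, 0, 0, 0, 0.5, 1]
    - [0, 0, 0, 0, 0, 0.8, 1]
    - [0, 0, 0, 0, 0, 0.8, 1]
    - [0, 0, 0, 0, 0, 0.7, 1]
    - [0, 0, 0, 0.1, -0.2, 0.2, 1]
    - [0, 0, 0, 0.2, -0.5, 0, 1]
    - [0, 0, 0, 0.4, -0.8, 0, 1]
    - [0, 0, 0, 0.4, -0.8, 0, 1]
    - [0, 0, 0, 0.4, -0.8, 0, 1]
    - [0, 0, 0, 0.4, -0.8, 0, 1]
    - [0, 0, 0, 0.4, -0.8, 0, 1]

```text
clock: 25.78
tool_pos: [0.5364, 0.1604, 0.1378]
orientation: [-2.222, -2.219, 0.003]
force: [0.3, 0.7, -0.8]
opening: 0.48
grasp_force: 35.5
```

Call:
drive_tool:
  deltas:
    - [0, 0, 0, 0.5, -0.8, 0, 1]
    - [0, 0, 0, 0.5, -0.8, 0, 1]
    - [0, 0, 0, 0.5, -0.8, 0, 1]
    - [0, 0, 0, 0.5, -0.8, 0, 1]
    - [0, 0, 0, 0.34, -0.7, 0, 1]
    - [0, 0, 0, 0.2, -0.36, 0, 1]
    - [0, 0, 0, 0, 0, -0.3, 1]
    - [0, 0, 0, 0, 0, -0.5, 1]
    - [0, 0, 0, 0, 0, -0.5, 1]
    - [0, 0, 0, 0, 0, -0.5, 1]
    - [0, 0, 0, 0, 0, 0, 1]
    - [0, 0, 0, 0, 0, 0, 1]

```text
clock: 27.28
tool_pos: [0.6384, -0.0078, 0.067]
orientation: [2.221, 2.221, 0.0]
force: [0.2, -0.3, 0.6]
opening: 0.479
grasp_force: 35.6
```

Call:
drive_tool:
  deltas:
    - [0, 0, 0, 0, 0, -0.4, 1]
    - [0, 0, 0, 0, 0, -0.4, 1]
    - [0, 0, 0, 0, 0, -0.2, 1]
    - [0, 0, 0, 0, 0, -0.08, 1]
    - [0, 0, 0, 0, 0, -0.05, 1]
    - [0, 0, 0, 0, 0, -0.03, 1]
    - [0, 0, 0, 0, 0, 0, 1]
    - [0, 0, 0, 0, 0, 0, 1]

```text
clock: 28.28
tool_pos: [0.6384, -0.0082, 0.0208]
orientation: [2.222, 2.22, 0.0]
force: [-0.5, 0.7, -0.8]
opening: 0.482
grasp_force: 35.6
```

Call:
drive_tool:
  deltas:
    - [0, 0, 0, 0, 0, -0.02, 1]
    - [0, 0, 0, 0, 0, -0.02, 1]
    - [0, 0, 0, 0, 0, 0, 1]
    - [0, 0, 0, 0, 0, 0, 1]

```text
clock: 28.78
tool_pos: [0.6384, -0.0083, 0.0197]
orientation: [2.222, 2.221, 0.0]
force: [-1.3, 0.6, 6.4]
opening: 0.488
grasp_force: 36.1
```

Call:
drive_tool:
  deltas:
    - [0, 0, 0, 0, 0, 0, 0.45]
    - [0, 0, 0, 0, 0, 0, 0.35]
    - [0, 0, 0, 0, 0, 0, 0.2]
    - [0, 0, 0, 0, 0, 0, 0]
    - [0, 0, 0, 0, 0, 0, 0]
    - [0, 0, 0, 0, 0, 0.2, 0]
    - [0, 0, 0, 0, 0, 0.6, 0]
    - [0, 0, 0, 0, 0, 0.8, 0]
    - [0, 0, 0, -0.3, 0, 0.8, 0]
    - [0, 0, 0, -0.6, 0, 0.2, 0]
    - [0, 0, 0, -0.7, 0, 0, 0]
    - [0, 0, 0, -0.7, 0, 0, 0]

```text
clock: 30.28
tool_pos: [0.5457, -0.0083, 0.1239]
orientation: [2.221, 2.22, 0.001]
force: [-0.1, 0.7, -0.1]
opening: 0.998
grasp_force: 0.0
```

Call:
drive_tool:
  deltas:
    - [0, 0, 0, -0.7, 0, 0, 0]
    - [0, 0, 0, -0.7, -0.08, 0, 0]
    - [0, 0, 0, -0.5, 0, 0, 0]
    - [0, 0, 0, -0.34, 0, 0, 0]
    - [0, 0, 0, 0, 0, 0, 0]
    - [0, 0, 0, 0, 0, 0, 0]

```text
clock: 31.02
tool_pos: [0.458, -0.0117, 0.1232]
orientation: [2.221, 2.219, 0.002]
force: [0.3, -0.7, 0.9]
opening: 0.998
grasp_force: 0.0
```

```bash
python3 look.py r4.png .55 .03 .05 85
```

```text
scene 188 110
top 157 98
```

View pics/r4.png

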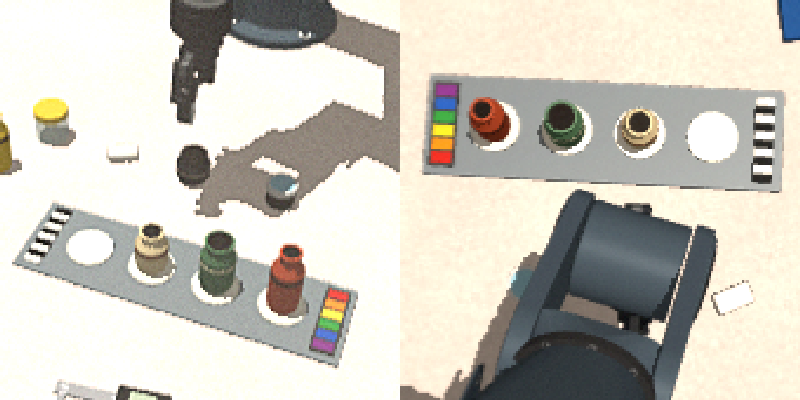

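Call:
drive_tool:
  deltas:
    - [0, 0, 0, -0.03, 0, -0.3, 0]
    - [0, 0, 0, 0, 0, -0.5, 0]
    - [0, 0, 0, 0, 0, -0.5, 0]
    - [0, 0, 0, 0, 0, -0.5, 0]
    - [0, 0, 0, 0, 0, -0.5, 0]
    - [0, 0, 0, 0, 0, -0.4, 0]
    - [0, 0, 0, 0, 0, -0.2, 0]
    - [0, 0, 0, 0, 0, -0.07, 0]
    - [0, 0, 0, 0, 0, 0, 0]
    - [0, 0, 0, 0, 0, 0, 0]

```text
clock: 32.38
tool_pos: [0.4558, -0.0115, 0.0045]
orientation: [2.221, 2.22, 0.001]
force: [0.6, 0.9, -0.8]
opening: 1.004
grasp_force: 0.0
```

Call:
drive_tool:
  deltas:
    - [0, 0, 0, 0, 0, 0, 0.2]
    - [0, 0, 0, 0, 0, 0, 0.35]
    - [0, 0, 0, 0, 0, 0, 0.5]
    - [0, 0, 0, 0, 0, 0, 0.7]
    - [0, 0, 0, 0, 0, 0, 1]
    - [0, 0, 0, 0, 0, 0, 1]
    - [0, 0, 0, 0, 0, 0, 1]
    - [0, 0, 0, 0, 0, 0, 1]

```text
clock: 33.38
tool_pos: [0.4558, -0.0115, 0.0047]
orientation: [2.222, 2.22, 0.001]
force: [-0.4, 0.7, 5.2]
opening: 0.547
grasp_force: 35.2
```

Call:
drive_tool:
  deltas:
    - [0, 0, 0, 0, 0, 0.2, 1]
    - [0, 0, 0, 0, 0, 0.5, 1]
    - [0, 0, 0, 0, 0, 0.7, 1]
    - [0, 0, 0, 0, 0, 0.6, 1]
    - [0, 0, 0, 0.2, -0.2, 0.2, 1]
    - [0, 0, 0, 0.5, -0.4, 0, 1]
    - [0, 0, 0, 0.7, -0.5, 0, 1]
    - [0, 0, 0, 0.7, -0.5, 0, 1]
    - [0, 0, 0, 0.7, -0.3, 0, 1]
    - [0, 0, 0, 0.7, -0.14, 0, 1]
    - [0, 0, 0, 0.6, 0, 0, 1]
    - [0, 0, 0, 0.4, 0, 0, 1]

```text
clock: 34.88
tool_pos: [0.6366, -0.0939, 0.0911]
orientation: [-2.222, -2.22, 0.0]
force: [0.0, -0.6, -1.7]
opening: 0.55
grasp_force: 36.3
```

Call:
drive_tool:
  deltas:
    - [0, 0, 0, 0, 0, -0.3, 1]
    - [0, 0, 0, 0, 0, -0.5, 1]
    - [0, 0, 0, 0, 0, -0.5, 1]
    - [0, 0, 0, 0, 0, -0.2, 1]
    - [0, 0, 0, 0, 0, -0.1, 1]
    - [0, 0, 0, 0, 0, 0, 1]
    - [0, 0, 0, 0, 0, 0, 1]

```text
clock: 35.75
tool_pos: [0.636, -0.0932, 0.0288]
orientation: [2.221, 2.22, 0.001]
force: [1.0, 0.1, -1.3]
opening: 0.55
grasp_force: 36.3
```

Need -0.0161 (about -0.4 units).

Call:
drive_tool:
  deltas:
    - [0, 0, 0, 0, 0, -0.15, 1]
    - [0, 0, 0, 0, 0, -0.1, 1]
    - [0, 0, 0, 0, 0, -0.08, 1]
    - [0, 0, 0, 0, 0, -0.04, 1]
    - [0, 0, 0, 0, 0, 0, 1]
    - [0, 0, 0, 0, 0, 0, 1]

```text
clock: 36.5
tool_pos: [0.6355, -0.0931, 0.0134]
orientation: [2.222, 2.221, 0.0]
force: [-0.0, 0.4, -1.9]
opening: 0.548
grasp_force: 36.3
```

Call:
drive_tool:
  deltas:
    - [0, 0, 0, 0, 0, -0.02, 1]
    - [0, 0, 0, 0, 0, 0, 1]
    - [0, 0, 0, 0, 0, 0, 1]

```text
clock: 36.88
tool_pos: [0.6356, -0.0931, 0.0128]
orientation: [2.222, 2.22, 0.0]
force: [-0.1, 0.5, 0.7]
opening: 0.548
grasp_force: 36.4
```

Just touching (2.6 N taken off). One more 0.6 mm, then release and retreat.

Call:
drive_tool:
  deltas:
    - [0, 0, 0, 0, 0, -0.015, 1]
    - [0, 0, 0, 0, 0, 0, 1]
    - [0, 0, 0, 0, 0, 0, 0.4]
    - [0, 0, 0, 0, 0, 0, 0.3]
    - [0, 0, 0, 0, 0, 0, 0.2]
    - [0, 0, 0, 0, 0, 0, 0]
    - [0, 0, 0, 0, 0, 0, 0]
    - [0, 0, 0, 0, 0, 0.2, 0]
    - [0, 0, 0, 0, 0, 0.6, 0]
    - [0, 0, 0, 0, 0, 0.8, 0]
    - [0, 0, 0, 0, 0, 0.8, 0]
    - [0, 0, 0, 0, 0, 0.8, 0]

```text
clock: 38.38
tool_pos: [0.6354, -0.093, 0.1416]
orientation: [2.222, 2.22, 0.0]
force: [0.5, -0.2, -0.0]
opening: 1.0
grasp_force: 0.0
```

Call:
drive_tool:
  deltas:
    - [0, 0, 0, -0.5, 0, 0.3, 0]
    - [0, 0, 0, -0.8, 0, 0, 0]
    - [0, 0, 0, -0.8, 0, 0, 0]
    - [0, 0, 0, -0.8, 0, 0, 0]
    - [0, 0, 0, -0.8, 0, 0, 0]
    - [0, 0, 0, -0.4, 0, 0, 0]
    - [0, 0, 0, 0, 0, 0, 0]
    - [0, 0, 0, 0, 0, 0, 0]

```text
clock: 39.38
tool_pos: [0.4727, -0.0935, 0.1525]
orientation: [2.221, 2.219, 0.001]
force: [0.4, -0.5, 0.6]
opening: 1.001
grasp_force: 0.0
```

```bash
python3 look.py r5.png .6 .03 .05 75
```

```text
scene 193 131
top 168 89
```

View pics/r5.png

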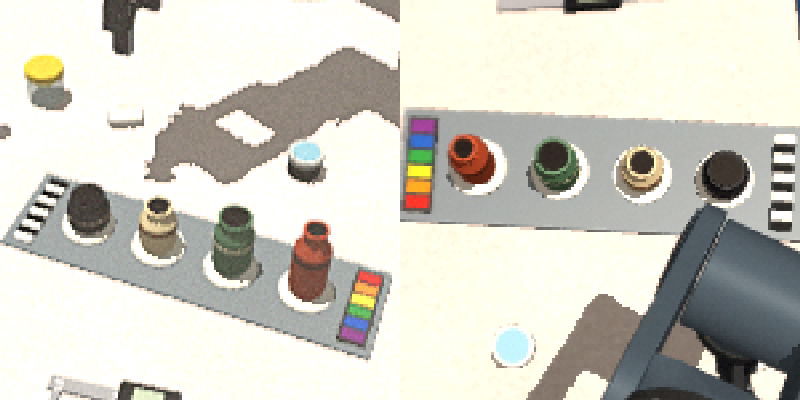

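Run:
```python
from h import *
import pickle
T=pickle.load(open("i0.pkl","rb"))["top"]
P={"red":((63,147),.102,(.6434,.1622)),"green":((154,158),.086,(.6407,.0771)),"cream":((242,162),.070,(.6382,-.0079)),"black":((325,174),.054,(.6358,-.0930))}
ok=True
for k,(p,z,g) in P.items():
    e=plane(T,(168+p[0]*.375-.5,89+p[1]*.375-.5),z)[:2]-g;print(k,(1000*e).round(1));ok&=np.linalg.norm(e)<.006
if ok: print(ctrl.finish_job())
```

```text
red [-0.4 -1.1]
green [-3.3 -1.8]
cream [ 0.4 -1.5]
black [-4.1  1.6]
the job is handed in; nothing more can be done
None
```

The four pots stand upright on their pads, shortest to tallest from the scale bar (black, cream, green, red), each measured within about 5 mm of its pad's centre; the glass jar was not touched, and the job was handed in at about 40 s.

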